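Unload the battery charging dock

ROBOT

A 6-joint arm with a two-finger parallel gripper is mounted at the origin on the work surface. World frame = base frame: x ahead of the robot, y to its left, z up, the work surface at z = 0. Lengths are in m, angles in degrees, forces in N, time in s.
With the tool pointing down it reaches from about 0.3 to 0.75 m from the base axis. Payload 8.5 kg.
Tool frame: the origin (TCP) lies midway between the tips of the shut fingers; the grasp point (between the pads) lies 19 mm behind it (env.tcp_to_grasp is the z of the grasp point in the tool frame, in m); z points along the fingers, y is the line along which they close (so a half turn about z gives the same grasp; the last joint's range is limited). The gripper opens to 85 mm and grips with 20 to 120 N. Pads are 22 mm wide; open, the fingers measure 114 mm over their backs; the gripper's body (76 mm by 85 mm) begins 54 mm behind the grasp point. The pads swing forward as they close: fully open they stand 13 mm farther back than shut.
Start: joints at [64.784, 21.807, 74.336, -0, 83.858, -12.336], TCP at [0.123, 0.536, 0.199] pointing down, gripper open.
Joint ranges: [-178.18, 178.18], [-50.72, 133.34], [12.68, 142.11], [-81.47, 261.47], [9.98, 163.14], [-165.26, 165.26]. Speed limits (degrees/s): [136.94, 136.94, 180, 180, 180, 180].

INTERFACE

Orientations are given as a 3x3 rotation matrix whose columns are the frame's x, y, z axes.
In Python, from rig import env, imaging, job, models gives the robot as it stands. The module is installed in compiled form; this text tells all that it offers.
- The arm moves only by the tool jog_arm, never from a script. Its argument "plan" is text: rows parted by semicolons, each of 7 numbers parted by spaces: the turn, a rotation vector about the tool's x, y, z in degrees, then the shift along the tool's x, y, z in cm, then the closure in counts, from 0 (fully open) to 255 (shut). In form: rx ry rz x y z claw; .... A call has 1 to 10 rows; each row shifts and turns the commanded pose from where the row before left it, along the tool's axes as they then stand; what a row does not reach is not made up. A row lasts 1/12 s, in which the tool goes at most 41.7 mm and 7.16 degrees, less where a joint would pass 70% of its speed; a pose out of reach is approached as far as the arm can. A call with a gripper value outside its range is refused whole. The fingers move at their own pace and stop on an object; "grip_force" is the grip in N (left out, the last holds). Time passes only in rows, so rows that do not move let the fingers close. It gives the time, the measured TCP pose, the force, the opening and the grip force at its end, in the units of the state.
- env.observe(): the state, without advancing time (a new reading comes with each control period).
- imaging.get_image(name): name is "side" or "top" or "wrist"; returns a dict with "pixels" (384x512x3 uint8, red, green, blue), "depth" (384x512 float32, m along the optical axis (not along the pixel's ray), 0 where there is no reading), "fov_y" (degrees; the focal length in pixels is half the picture's height over the tangent of half this angle, whatever the lens; pixels are square), "cx", "cy" (the principal point, pixels), "world_from_camera" (4x4, takes a point from camera to world coordinates). Camera axes: x right, y down, z forward; pixel columns grow to the right and rows downward; lengths in m; the calibration is good to about 2 mm. The wrist camera is an equidistant fisheye: a pixel r from the principal point sees the ray r / f radians off the axis. A picture is of the moment at which its call begins.
- job.close_job(): hands the job in; it is judged then, once.
Trained networks look in the newest picture that a camera, given by its name, has taken for a name from the list of things; names that differ only in an ending like _2 or _b are one class to them, and where a whole thing is asked for, a point or a joint stands for the part that bears it (a point fixed in the world has none). Each returns a list of dicts, best first, with "confidence" (0 to 1); they miss things now and then, are a little off and sometimes report something else, mostly with a low value. They report only what shows in the picture. A call takes as long as a camera call. They do not tell look-alikes from the thing itself.
- models.outline_of(camera, query): "region" (384x512 bool, what is visible of it) and "bbox" ([centre column, centre row, width, height] in pixels, round what is visible of it).
- models.tip_of(camera, query): "at" ([column, row] in pixels: a listed point, or the origin of a listed thing).
The state is a dict: "time_s": time; "q": joint angles; "qvel": joint speeds; "joint_efforts": joint torques, N m; "position": TCP position; "tool_rot": TCP orientation; "ft_force": force on the tool from outside, world axes, zero at the start; "wrist_torque": the same for the moment, N m; "grip_width": finger opening in m; "gripper_force": force on a finger pad.
Only numpy, scipy, OpenCV 4.12 (cv2) and the standard library are available. Lean on these libraries where they do the work, as an engineer would, in place of code of your own. Each camera call takes 0.05 s, during which the arm holds its last target. There are 200 camera calls.

TASK

Hold the dock's thumb release down and slide its comb gate fully open, then draw every battery pack that is there out through the front of its bay and lay each one in a compartment of its own in the tray, flat on the floor with its grip fin standing up. When all are in the tray, hold the release down again and slide the gate fully shut, let the release spring up so that the gate is locked, and leave the other things on the bench where they are.

Things in the scene. Friction and masses are not known exactly. Their poses are not given: they have to be found in the camera images.
- dock: White battery charging dock fixed to the bench, 90 mm (x) x 300 mm (y), roof top 44 mm above the bench. Origin: centre of its underside, on the bench; z up; its front with the bay mouths faces its own -x (towards the robot) and lies at x = -45 mm. Some of the four roofed bays are empty.
- bay1 (a point): Middle of the floor of bay 1's mouth, at dock x = -45, y = -112.5 mm, 6 mm above the bench; bays 2 to 4 follow at y = -37.5, +37.5, +112.5 mm. Each bay is 40 mm wide, 30 mm high, 55 mm deep, roofed and open only at the front: a pack leaves only straight along the dock's -x.
- gate (a joint): Position (m) of the aluminium comb gate that slides on the dock: 0 = shut (a tooth stands before each pack's body, beside its neck), 0.030 = fully open, moved along the dock's +y; packs pass from 0.020 up. A latch locks it at 0, 0.015 and 0.030 (2 mm play) unless the thumb release is held down; it then slides with about 1.5 N.
- gate_bar (a point): Middle of the top of the gate's bar, which runs along the dock's front from dock x = -47 to -53 mm, its top 52 mm above the bench, its underside 40 mm; the teeth hang from it.
- release (a joint): Travel (m) of the thumb release: 0 = up (locked), 0.007 = fully down. The gate is free only beyond about 0.0055. The spring needs 2 N to start and 6.5 N fully down; it springs up again by itself at each locking position.
- thumb (a point): Centre of the top face of the black thumb release (30 mm in dock x, 34 mm in dock y), 72 mm above the bench when up; it rides on the gate at dock x = -5 mm. At its two y sides stand ears of the gate, 38 mm apart inside, 32 mm along x, 13 mm taller than the face, so that fingertips pressing the release also push the gate along.
- tray: Loose aluminium tray, 118 mm (x) x 249 mm (y) x 18 mm tall, 0.7 kg, walls and floor 5 mm thick, divided across y into four compartments, each 108 mm (x) x 56 mm (y) inside, centred at y = -91.5, -30.5, +30.5 and +91.5 mm. Origin: centre of its underside; z up.
- pack1: Battery pack, 0.12 kg (may be absent). Origin: centre of the underside of its black body, 50 (x) x 36 (y) x 28 mm (z). A neck (12 mm wide, 4 to 16 mm high) runs to -x to an upright grey grip fin: 12 mm thick (y), 18 mm long (x), centred at x = -59 mm, 0 to 46 mm high. In all x = -68 to +25 mm. In the dock: same axes as the dock, origin at dock x = -18 mm, z = 6 mm, fin free in front of the gate.
- pack2: Battery pack, 0.12 kg (may be absent). Origin: centre of the underside of its black body, 50 (x) x 36 (y) x 28 mm (z). A neck (12 mm wide, 4 to 16 mm high) runs to -x to an upright grey grip fin: 12 mm thick (y), 18 mm long (x), centred at x = -59 mm, 0 to 46 mm high. In all x = -68 to +25 mm. In the dock: same axes as the dock, origin at dock x = -18 mm, z = 6 mm, fin free in front of the gate.
- pack3: Battery pack, 0.12 kg (may be absent). Origin: centre of the underside of its black body, 50 (x) x 36 (y) x 28 mm (z). A neck (12 mm wide, 4 to 16 mm high) runs to -x to an upright grey grip fin: 12 mm thick (y), 18 mm long (x), centred at x = -59 mm, 0 to 46 mm high. In all x = -68 to +25 mm. In the dock: same axes as the dock, origin at dock x = -18 mm, z = 6 mm, fin free in front of the gate.
- pack4: Battery pack, 0.12 kg (may be absent). Origin: centre of the underside of its black body, 50 (x) x 36 (y) x 28 mm (z). A neck (12 mm wide, 4 to 16 mm high) runs to -x to an upright grey grip fin: 12 mm thick (y), 18 mm long (x), centred at x = -59 mm, 0 to 46 mm high. In all x = -68 to +25 mm. In the dock: same axes as the dock, origin at dock x = -18 mm, z = 6 mm, fin free in front of the gate.
- cast: loose plaster tooth model, 50 x 60 x 27 mm; not part of the job
- marker: loose white marker pen lying on the bench, 135 mm long, 13 mm thick; not part of the job
- burbox: loose closed wooden box for burs, 55 x 75 x 35 mm; not part of the job
- bottle: loose amber bottle, 52 mm wide, 130 mm tall; not part of the job
- bowl: loose white mixing bowl, 76 mm wide, 35 mm tall; not part of the job
- beaker: loose clear beaker, 64 mm wide, 85 mm tall; not part of the job
- waxknife: loose wax spatula, 160 mm long; not part of the job
Not all that is in view belongs to the job. Leave any blue or turquoise look-alike of the pack1 alone.

How it is judged (in metres and radians):
On the way, in this order (a step that is already met when the one before it is completed fails the run):
1. the gate is slid open with the thumb release (value of joint gate above 0.026 m), for 0.2 s.
2. every pack lies in the tray (x of pack1 in the frame of tray between -0.036 and 0.036 m and y of pack1 in the frame of tray between -0.115 and 0.115 m and z of pack1 in the frame of tray between 0 and 0.011 m and angle between each of pack1, pack2, pack3, pack4's own z axis and vertical below 0.2 rad and x of pack2 in the frame of tray between -0.036 and 0.036 m and y of pack2 in the frame of tray between -0.115 and 0.115 m and z of pack2 in the frame of tray between 0 and 0.011 m and x of pack3 in the frame of tray between -0.036 and 0.036 m and y of pack3 in the frame of tray between -0.115 and 0.115 m and z of pack3 in the frame of tray between 0 and 0.011 m and x of pack4 in the frame of tray between -0.036 and 0.036 m and y of pack4 in the frame of tray between -0.115 and 0.115 m and z of pack4 in the frame of tray between 0 and 0.011 m), for 0.2 s.
At the end, for the whole second after the job is handed in: Every pack present lies on the floor of a tray compartment (underside within 6 mm of the floor, within 0.2 rad of upright, inside the walls), packs and tray at rest (below 0.03 m/s), the tray flat; the gate within 4 mm of shut and the thumb release up (within 2 mm) (all of step 2 and linear speed of each of pack1, pack2, pack3, pack4, tray below 0.03 m/s and angle between tray's own z axis and vertical below 0.1 rad and value of joint gate below 0.004 m and value of joint release below 0.002 m); the robot touches nothing.
It fails at once if a thing that is not part of the job is moved more than 5 cm (distance of any of cast, marker, burbox, bottle, bowl, beaker, waxknife from where it was at the start of the episode above 0.05 m).
Of pack1, pack2, pack3, pack4 only 3 to 4 are there at a start; the rules pass over those that are not, and their reading is None.
At some moment in a run one of tray may be knocked a few centimetres aside while the robot is not near it.
Once in a run the grip may slacken for a moment while it holds something.
It also fails if it takes over 208 s, if anything falls off the work surface, if the arm or the gripper's body presses on something with over 40 N, if the wrist force passes 120 N, or if a joint passes its speed limit or range.

## Working session

There is one attempt and no reset: what is moved stays moved. The work goes in short steps, Python scripts to look and compute and a tool call to move; the robot and the scene stay as the last step left them, time stands still between calls to the robot, and variables do not carry over. Pictures are saved under pics/ and viewed, at most 14 in all, crops included, and the job is handed in when it is done.

Besides the shell and the picture viewer there is one more tool, called after "Request:" in YAML: its name, and indented under it one key for each argument. jog_arm: Moves the arm, as the interface text tells. Its arguments: {"type":"object","properties":{"plan":{"type":"string"},"grip_force":{"type":"number"}},"required":["plan"]}

```bash
mkdir -p pics; cat > h.py <<'E'
import numpy as np, cv2
from rig import env, imaging, job, models
def save(n,f):
    im=imaging.get_image(n); cv2.imwrite('pics/'+f,im['pixels'][:,:,::-1]); return im
def cloud(im):
    h,w=im['depth'].shape; f=h/2/np.tan(np.radians(im['fov_y'])/2)
    v,u=np.mgrid[:h,:w]; d=im['depth']
    P=np.stack([(u-im['cx'])/f*d,(v-im['cy'])/f*d,d],-1)
    T=im['world_from_camera']; return P@T[:3,:3].T+T[:3,3]
def px(im,p):
    T=np.linalg.inv(im['world_from_camera']); f=192/np.tan(np.radians(im['fov_y'])/2)
    c=T[:3,:3]@np.array(p)+T[:3,3]; return c[0]/c[2]*f+im['cx'],c[1]/c[2]*f+im['cy']
E
python3 - <<'E'
from h import *
a=save('top','t0.png'); b=save('side','s0.png')
print(env.observe()); print(a['world_from_camera'],a['fov_y'],b['world_from_camera'])
for c,im in(('top',a),('side',b)):
    P=cloud(im)
    for q in ['dock','tray','thumb','gate_bar','bay1','pack1']:
        for r in models.tip_of(c,q):
            u,v=map(int,np.round(r['at'])); print(c,q,round(r['confidence'],2),u,v,P[min(v,383),min(u,511)].round(3))
E
cd pics; python3 -c "
import cv2
for n in ('t0','s0'): cv2.imwrite(n+'b.png',cv2.resize(cv2.imread(n+'.png'),(800,600)))"
```

```text
{'time_s': 0.1, 'q': array([ 6.47832164e+01,  2.18368544e+01,  7.43789046e+01,  3.81066512e-04,
        8.38574910e+01, -1.23384870e+01]), 'qvel': array([ 0.0976509 , -0.07647781, -0.12531702,  0.07210959, -0.02765879,
        0.03908053]), 'joint_efforts': array([ 4.09527391e-03, -4.49218369e+01, -2.31656903e+01, -1.28839033e-04,
        3.53875264e-03, -2.15399615e-05]), 'position': array([0.12248044, 0.5358838 , 0.19838499]), 'tool_rot': array([[-9.74845454e-01,  2.22881219e-01, -5.50660007e-04],
       [ 2.22881724e-01,  9.74844811e-01, -1.15380175e-03],
       [ 2.79647309e-04, -1.24751044e-03, -9.99999183e-01]]), 'ft_force': array([-0.24650842,  0.48248126,  0.63315232]), 'wrist_torque': array([-0.04304209,  0.02382053, -0.02040273]), 'gripper_force': 0.0, 'grip_width': 0.08581506859560491}
[[-0.01957066 -0.99748659  0.06809915  0.46279281]
 [-0.99976391  0.01888127 -0.0107524   0.00305553]
 [ 0.00943957 -0.0682935  -0.99762062  1.58462588]
 [ 0.          0.          0.          1.        ]] 45.728453181130384 [[ 0.92213098 -0.27480007  0.27232218  0.26691802]
 [-0.38652168 -0.
[... 594 characters left out ...]
6 219 156 [0.652 0.094 0.038]
top pack1 0.52 200 162 [0.631 0.159 0.047]
top pack1 0.4 158 169 [0.61  0.301 0.044]
side dock 0.79 256 164 [0.63  0.154 0.045]
side dock 0.54 359 296 [ 0.674 -0.405  0.016]
side tray 0.58 282 289 [ 0.507 -0.309  0.012]
side thumb 0.62 254 150 [0.643 0.2   0.07 ]
side gate_bar 0.88 240 158 [0.602 0.239 0.02 ]
side gate_bar 0.44 358 297 [ 0.67  -0.406  0.016]
side bay1 0.64 261 183 [0.618 0.081 0.02 ]
side pack1 0.82 334 266 [ 0.66  -0.309  0.027]
side pack1 0.78 188 213 [0.355 0.054 0.009]
side pack1 0.57 237 155 [0.591 0.24  0.036]
side pack1 0.52 257 168 [0.627 0.138 0.04 ]
side pack1 0.47 245 158 [0.605 0.193 0.052]
side pack1 0.45 268 179 [0.638 0.069 0.04 ]
```

View pics/t0b.png

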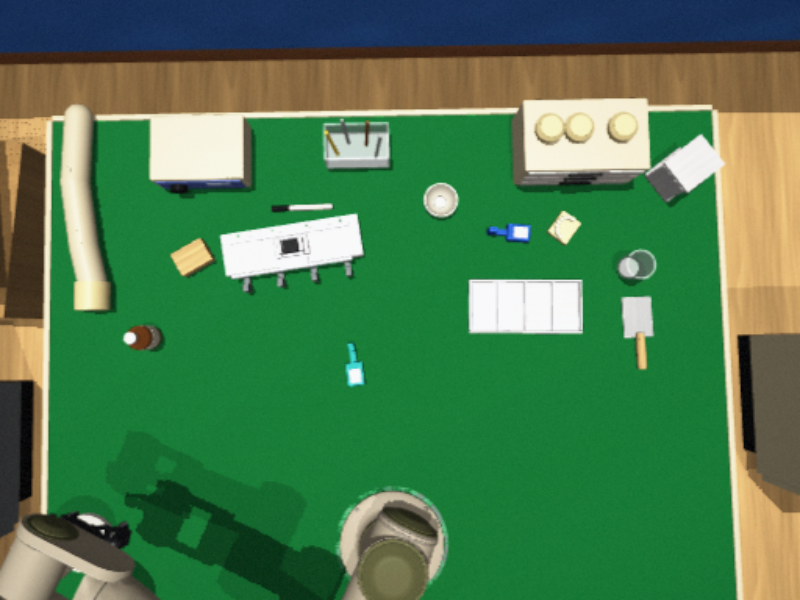

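View pics/s0b.png

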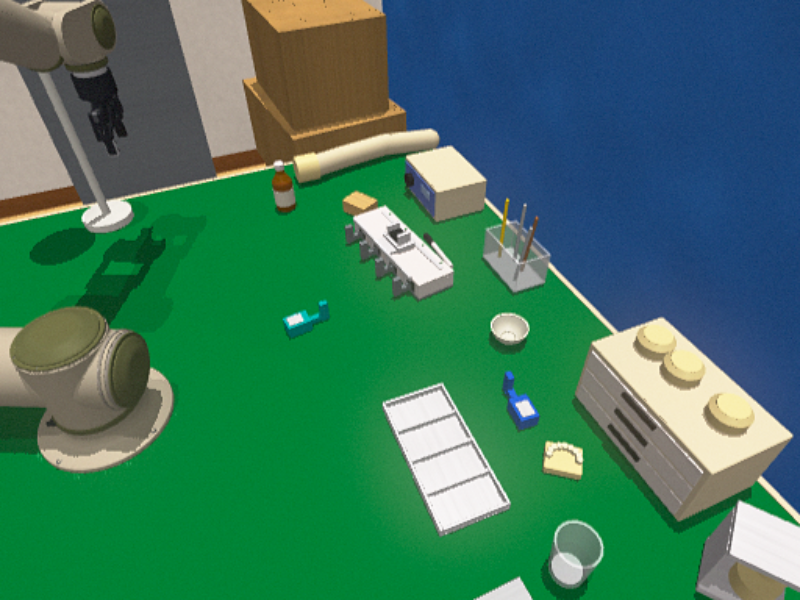

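All four bays hold a pack: grey fins in the 800-px top view at (248,284), (282,279), (315,273) and (349,267). The tray is at (525,306). The blue one at (515,233) and the turquoise one at (354,365) are loose look-alikes to leave alone. Next I'll measure the dock, fins and tray.

```bash
cat >> h.py <<'E'
def rect(pts):
    c,s,a=cv2.minAreaRect(pts.astype(np.float32)); 
    if s[0]>s[1]: s=s[::-1]; a-=90
    a=(a+90)%180-90
    return np.round(c,4),np.round(s,4),round(a,2)   # short side along local x, a=yaw
def tray(im=None):
    im=im or imaging.get_image('top'); P=cloud(im); x,y,z=P[...,0],P[...,1],P[...,2]
    m=(im['pixels'].min(-1)>120)&(x>.35)&(x<.62)&(y<-.1)&(y>-.47)&(z<.03)
    n,l,s,c=cv2.connectedComponentsWithStats(m.astype(np.uint8)); k=1+s[1:,4].argmax()
    q=P[l==k]; r=rect(q[:,:2])
    return r
E
python3 - <<'E'
from h import *
im=imaging.get_image('top'); P=cloud(im); x,y,z=P[...,0],P[...,1],P[...,2]
R=(x>.5)&(x<.75)&(y>.03)&(y<.4)
def comps(m,name,mn=4):
    n,l,s,c=cv2.connectedComponentsWithStats(m.astype(np.uint8))
    for k in range(1,n):
        if s[k,4]>=mn: q=P[l==k]; print(name,s[k,4],q.mean(0).round(4),*rect(q[:,:2]))
white=im['pixels'].min(-1)>150
comps(R&(z>.030)&(z<.060),'all')
comps(R&(z>.036)&(z<.0475)&white,'roof')
comps(R&(z>.060),'thumb+ears'); comps(R&(z>.08),'ears')
comps(R&(z>.062)&(z<.078)&(im['pixels'].max(-1)<90),'face')
print('tray',tray(im))
crop=im['pixels'][130:190,140:240,::-1]; cv2.imwrite('pics/c1.png',cv2.resize(crop,(800,480),interpolation=cv2.INTER_CUBIC))
E
```

```text
all 2316 [0.649  0.204  0.0445] [0.6491 0.2042] [0.0995 0.3009] 8.15
all 43 [0.6344 0.3929 0.0341] [0.6372 0.3909] [0.0179 0.0406] -85.49
all 20 [0.5916 0.0812 0.049 ] [0.5923 0.0811] [0.0105 0.0168] -73.2
all 23 [0.5813 0.1559 0.049 ] [0.5818 0.1568] [0.0117 0.018 ] -80.03
all 22 [0.5714 0.2279 0.0484] [0.5732 0.2284] [0.0113 0.0193] -86.98
all 25 [0.5604 0.3027 0.0477] [0.5609 0.3038] [0.0111 0.0181] -80.61
roof 1734 [0.654  0.2041 0.0427] [0.6493 0.2042] [0.099  0.2995] 8.09
roof 8 [0.6129 0.1991 0.046 ] [0.6129 0.1987] [0.009  0.0152] -27.46
thumb+ears 193 [0.6465 0.2015 0.0721] [0.6458 0.2016] [0.0446 0.0714] 11.01
ears 20 [0.6513 0.1807 0.0846] [0.651  0.1808] [0.007  0.0279] -88.51
ears 22 [0.6435 0.2259 0.0844] [0.6452 0.2258] [0.0076 0.0277] -82.51
face 76 [0.6462 0.2048 0.0705] [0.6463 0.2061] [0.0266 0.0335] 13.7
tray (array([ 0.5084, -0.3072]), array([0.1182, 0.2505]), -1.27)
```

View pics/c1.png

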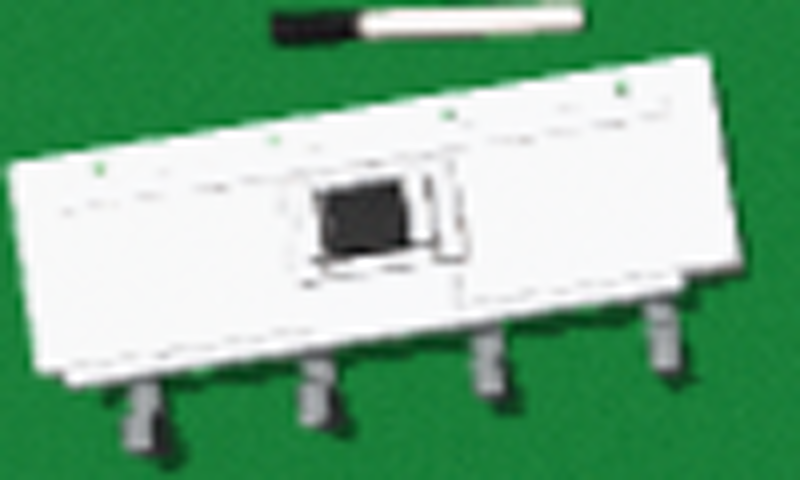

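All four packs are confirmed in the crop: grey fins at (145,415), (315,395), (488,365) and (665,340). Dock yaw is about 8.1° and its origin about (0.653, 0.204). I'll turn the tool to match the dock and move over the thumb release.

Request:
jog_arm:
  plan: "0 0 -7 0 0 0 255;0 0 -7 0 0 0 255;0 0 -7 0 0 0 255;0 0 0 -2.37 -2.02 0 255;0 0 0 -2.37 -2.02 0 255;0 0 0 -2.37 -2.02 0 255;0 0 0 -2.37 -2.02 0 255;0 0 0 -2.37 -2.02 0 255;0 0 0 -2.37 -2.02 0 255;0 0 0 -2.37 -2.02 0 255"
  grip_force: 40

```text
time_s: 1.58
position: [0.308, 0.4186, 0.1991]
tool_rot: [[-0.99, -0.141, 0.0], [-0.141, 0.99, 0.0], [-0.0, 0.0, -1.0]]
ft_force: [-0.2, 0.5, -0.3]
grip_width: -0.0003
gripper_force: 0.0
```

Request:
jog_arm:
  plan: "0 0 0 -2.37 -2.02 0 255;0 0 0 -2.37 -2.02 0 255;0 0 0 -2.37 -2.02 0 255;0 0 0 -2.37 -2.02 0 255;0 0 0 -2.37 -2.02 0 255;0 0 0 -2.37 -2.02 0 255;0 0 0 -2.37 -2.02 0 255;0 0 0 -2.37 -2.02 0 255;0 0 0 0 0 0 255;0 0 0 0 0 0 255"

```text
time_s: 2.42
position: [0.5182, 0.2855, 0.1984]
tool_rot: [[-0.99, -0.139, -0.001], [-0.139, 0.99, -0.0], [0.001, -0.0, -1.0]]
ft_force: [-0.3, 1.0, -0.8]
grip_width: -0.0
gripper_force: 0.0
```

```bash
cat >> h.py <<'E'
D=np.array([.653,.2038]); YD=8.05
def rel(p,yaw):
    "tool-axis shift (cm) and turn (deg) from the measured pose to TCP p with tool y along yaw+90"
    s=env.observe(); R=s['tool_rot']; cur=np.degrees(np.arctan2(-R[0,1],R[1,1]))
    a=np.radians(yaw); T=np.array([[-np.cos(a),-np.sin(a),0],[-np.sin(a),np.cos(a),0],[0,0,-1]]).T
    T=np.array([[-np.cos(a),-np.sin(a),0],[-np.sin(a),np.cos(a),0],[0,0,-1]])
    print('pos',s['position'].round(4),'yaw',round(cur,2),'tilt',R[:2,2].round(4),'t',s['time_s'],'w',round(s['grip_width'],4))
    print('rz',round(cur-yaw,2),'shift cm',(T@(np.array(p)-s['position'])*100).round(2))
def dk(x,y,z):
    a=np.radians(YD); return np.array([D[0]+np.cos(a)*x-np.sin(a)*y,D[1]+np.sin(a)*x+np.cos(a)*y,z])
E
python3 - <<'E'
from h import *
rel(dk(-.005,0,.09),YD)
E
```

```text
pos [0.5182 0.2855 0.1984] yaw 7.99 tilt [-0.0007 -0.0001] t 2.4167 w -0.0
rz -0.06 shift cm [-11.7   -9.97  10.84]
```

Request:
jog_arm:
  plan: "0 0 0 -2.37 -2.0 0 255;0 0 0 -2.37 -2.0 0 255;0 0 0 -2.37 -2.0 0 255;0 0 0 -2.37 -2.0 1.5 255;0 0 0 -2.22 -1.97 2.5 255;0 0 0 0 0 2.5 255;0 0 0 0 0 2 255;0 0 0 0 0 1.3 255;0 0 0 0 0 0 255"

```text
time_s: 3.17
position: [0.645, 0.205, 0.0977]
tool_rot: [[-0.99, -0.142, -0.006], [-0.142, 0.99, -0.001], [0.006, 0.0, -1.0]]
ft_force: [0.2, 0.7, -0.1]
grip_width: 0.0002
gripper_force: 0.0
```

```bash
python3 - <<'E'
from h import *
im=save('wrist','w1.png'); T=im['world_from_camera']; print(T.round(3),im['fov_y'],im['cx'],im['cy'])
rel(dk(-.005,0,.09),YD)
E
```

```text
[[-0.142  0.941  0.308  0.566]
 [ 0.99   0.135  0.045  0.192]
 [ 0.001  0.311 -0.95   0.274]
 [ 0.     0.     0.     1.   ]] 65.70646984690485 257.06664803993186 199.5914647839014
pos [0.646  0.2051 0.1   ] yaw 8.18 tilt [-0.0029 -0.0002] t 3.2167 w 0.0001
rz 0.13 shift cm [-0.18 -0.22  1.  ]
```

View pics/w1.png

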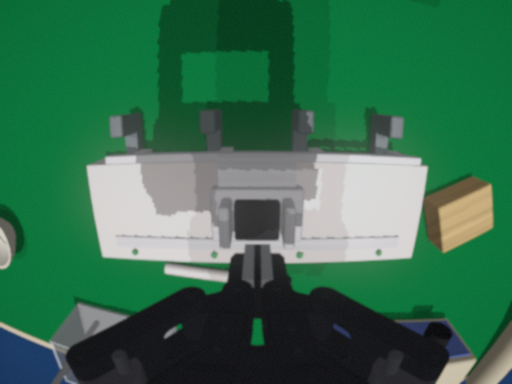

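The wrist view shows the shut fingertips at (258,268) and the thumb face at (257,220) between the ears at x=224 and x=290, so the tool is nearly centred. I'll descend gently.

Request:
jog_arm:
  plan: "0 0 0 -0.18 -0.15 0.5 255;0 0 0 0 0 0.5 255;0 0 0 0 0 0.5 255;0 0 0 0 0 0.5 255;0 0 0 0 0 0.2 255;0 0 0 0 0 0 255;0 0 0 0 0 0 255"

```text
time_s: 3.8
position: [0.6493, 0.203, 0.079]
tool_rot: [[-0.99, -0.141, 0.0], [-0.141, 0.99, -0.0], [-0.0, -0.0, -1.0]]
ft_force: [-0.6, 0.1, 0.7]
grip_width: 0.0001
gripper_force: 0.0
```

Request:
jog_arm:
  plan: "0 0 0 0 0 0.4 255;0 0 0 0 0 0.3 255;0 0 0 0 0 0.3 255;0 0 0 0 0 0.3 255;0 0 0 0 0 0.1 255;0 0 0 0 0 0 255;0 0 0 0 0 0 255"

```text
time_s: 4.38
position: [0.6492, 0.203, 0.0649]
tool_rot: [[-0.99, -0.141, -0.0], [-0.141, 0.99, -0.0], [0.0, -0.0, -1.0]]
ft_force: [-0.1, -0.2, 0.2]
grip_width: -0.0
gripper_force: 0.0
```

Request:
jog_arm:
  plan: "0 0 0 0 0 0.2 255;0 0 0 0 0 0 255;0 0 0 0 0 0 255"

```text
time_s: 4.63
position: [0.6492, 0.203, 0.0629]
tool_rot: [[-0.99, -0.141, -0.0], [-0.141, 0.99, -0.0], [0.0, -0.0, -1.0]]
ft_force: [0.2, 0.4, 0.2]
grip_width: 0.0003
gripper_force: 0.0
```

```bash
python3 - <<'E'
from h import *
im=save('side','s1.png'); save('wrist','w2.png'); print(env.observe()['ft_force'],env.observe()['position'])
a=cv2.resize(im['pixels'][100:200,205:305,::-1],(600,600),interpolation=cv2.INTER_CUBIC)
cv2.imwrite('pics/s1c.png',a)
E
```

```text
[-0.49911968  0.45905271  0.63857224] [0.64924949 0.20305153 0.06298679]
```

View pics/s1c.png

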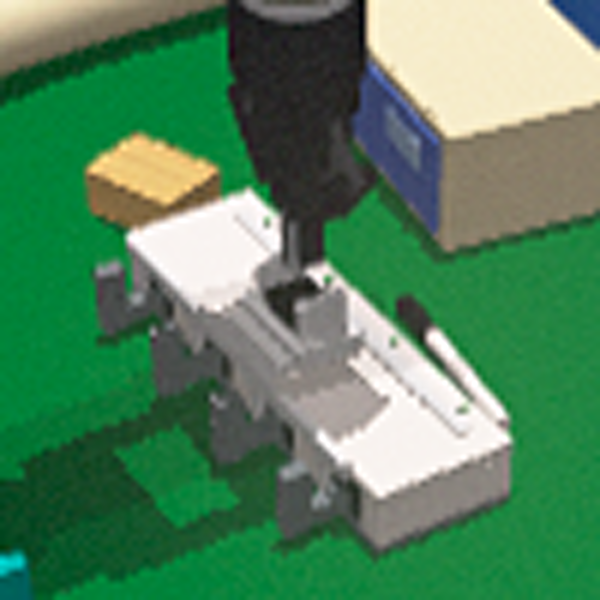

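```bash
python3 - <<'E'
from h import *
im=imaging.get_image('side'); p=env.observe()['position']; P=cloud(im)
f=lambda q:((px(im,q)[0]-205)*6,(px(im,q)[1]-100)*6)
print('tcp',f(p),'face',f(dk(-.005,0,.072)))
for q in[(300,262),(290,265),(315,265),(290,290),(300,285),(300,240)]:
    w=P[100+q[1]//6,205+q[0]//6]; a=np.radians(YD); d=w[:2]-D; print(q,w.round(4),'dock',(np.cos(a)*d[0]+np.sin(a)*d[1]).round(4),(-np.sin(a)*d[0]+np.cos(a)*d[1]).round(4))
E
```

```text
tcp (np.float64(302.9458848390333), np.float64(304.47150077734443)) face (np.float64(300.7190672142723), np.float64(292.51986798175835))
(300, 262) [0.6423 0.1888 0.1075] dock -0.0127 -0.0133
(290, 265) [0.637  0.1945 0.1011] dock -0.0171 -0.007
(315, 265) [0.6511 0.1923 0.0985] dock -0.0035 -0.0111
(290, 290) [0.643  0.2106 0.0718] dock -0.0089 0.0081
(300, 285) [0.6526 0.2152 0.0703] dock 0.0012 0.0114
(300, 240) [0.6436 0.1914 0.1179] dock -0.0111 -0.011
```

View pics/w2.png

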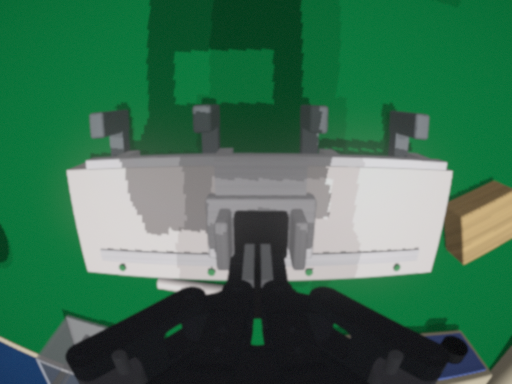

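```bash
python3 - <<'E'
from h import *
im=imaging.get_image('wrist'); s=env.observe(); T=np.linalg.inv(im['world_from_camera']); f=192/np.tan(np.radians(im['fov_y'])/2)
def pw(q):
    c=T[:3,:3]@q+T[:3,3]; r=np.hypot(*c[:2]); th=np.arctan2(r,c[2]); return im['cx']+f*th*c[0]/r, im['cy']+f*th*c[1]/r, c[2]
for dz in(0,.01,.02,.03,.04): print(dz,np.round(pw(s['position']+[0,0,dz]),3))
print('face',pw(dk(-.005,0,.072)),'bar',pw(dk(-.05,0,.052)))
print(im['depth'][236:275:4,258].round(3), im['depth'][225,258])
for dx in (-.02,.01): print('face edge',pw(dk(dx,0,.072)))
E
```

```text
0 [2.58878e+02 2.32353e+02 1.92000e-01]
0.01 [2.58977e+02 2.39114e+02 1.83000e-01]
0.02 [2.59084e+02 2.46567e+02 1.73000e-01]
0.03 [2.59203e+02 2.54812e+02 1.64000e-01]
0.04 [2.59334e+02 2.63970e+02 1.54000e-01]
face (np.float64(259.3954555632789), np.float64(236.6674874449445), np.float64(0.18333517391980797)) bar (np.float64(259.4105663318313), np.float64(158.68659855289573), np.float64(0.18804738471063911))
[0.184 0.183 0.153 0.149 0.146 0.141 0.137 0.135 0.132 0.   ] 0.18088666
face edge (np.float64(259.5001123822329), np.float64(214.15490197523852), np.float64(0.17858270122071807))
face edge (np.float64(259.28922081540395), np.float64(257.6586763051312), np.float64(0.1880876466188979))
```

Request:
jog_arm:
  plan: "0 0 0 0 0 0.3 255;0 0 0 0 0 0.3 255;0 0 0 0 0 0.3 255;0 0 0 0 0 0.1 255;0 0 0 0 0 0 255"

```text
time_s: 5.25
position: [0.649, 0.203, 0.0524]
tool_rot: [[-0.99, -0.141, -0.001], [-0.141, 0.99, -0.0], [0.001, 0.0, -1.0]]
ft_force: [-0.0, 0.4, -0.3]
grip_width: -0.0004
gripper_force: 0.0
```

```bash
python3 - <<'E'
from h import *
print(env.tcp_to_grasp, [x for x in dir(env) if x[0]!='_'])
im=imaging.get_image('side');P=cloud(im)
print(env.observe()['ft_force'])
a=np.radians(YD)
d=P[...,:2]-D; X=np.cos(a)*d[...,0]+np.sin(a)*d[...,1];Y=-np.sin(a)*d[...,0]+np.cos(a)*d[...,1]
for v in range(140,152):
    print(v,[(round(X[v,u],3),round(Y[v,u],3),round(P[v,u,2],3)) for u in range(251,259,2)],im['pixels'][v,255])
E
```

```text
-0.0187 ['MotionError', 'observe', 'tcp_to_grasp']
[-0.64407492  0.04491127  0.68875601]
140 [(np.float64(0.028), np.float64(0.087), np.float64(0.046)), (np.float64(-0.018), np.float64(-0.009), np.float64(0.119)), (np.float64(-0.014), np.float64(-0.016), np.float64(0.122)), (np.float64(-0.017), np.float64(-0.035), np.float64(0.134))] [43 46 41]
141 [(np.float64(0.027), np.float64(0.085), np.float64(0.044)), (np.float64(-0.017), np.float64(-0.008), np.float64(0.114)), (np.float64(-0.012), np.float64(-0.013), np.float64(0.115)), (np.float64(-0.004), np.float64(-0.013), np.float64(0.113))] [47 44 43]
142 [(np.float64(0.023), np.float64(0.079), np.float64(0.044)), (np.float64(-0.017), np.float64(-0.007), np.float64(0.109)), (np.float64(-0.013), np.float64(-0.015), np.float64(0.113)), (np.float64(-0.004), np.float64(-0.013), np.float64(0.108))] [43 42 40]
143 [(np.float64(-0.008), np.float64(0.024), np.float64(0.083)), (np.float64(-0.016), np.float64(-0.005), np.float64(0.104)), (np.float64(-0.013), np.float64(-0.014), np.float64(0.108)), (np.float64(-0.006), np.float64(-0.015), np.float6
[... 1379 characters left out ...]
64(-0.014), np.float64(-0.001), np.float64(0.075)), (np.float64(-0.004), np.float64(0.002), np.float64(0.07)), (np.float64(-0.008), np.float64(-0.018), np.float64(0.083))] [74 73 71]
150 [(np.float64(-0.018), np.float64(0.007), np.float64(0.067)), (np.float64(-0.014), np.float64(0.0), np.float64(0.07)), (np.float64(-0.017), np.float64(-0.02), np.float64(0.084)), (np.float64(-0.011), np.float64(-0.023), np.float64(0.083))] [146 144 142]
151 [(np.float64(-0.02), np.float64(0.003), np.float64(0.066)), (np.float64(-0.016), np.float64(-0.004), np.float64(0.069)), (np.float64(-0.021), np.float64(-0.027), np.float64(0.085)), (np.float64(-0.013), np.float64(-0.027), np.float64(0.082))] [177 171 169]
```

The reported TCP reads about 32 mm lower than the visible fingertips. I'll find contact by force.

Request:
jog_arm:
  plan: "0 0 0 0 0 0.3 255;0 0 0 0 0 0.3 255;0 0 0 0 0 0.3 255;0 0 0 0 0 0.1 255;0 0 0 0 0 0 255"

```text
time_s: 5.72
position: [0.649, 0.2029, 0.0424]
tool_rot: [[-0.99, -0.141, -0.001], [-0.141, 0.99, -0.0], [0.001, -0.0, -1.0]]
ft_force: [-0.2, 0.4, 0.5]
grip_width: -0.0
gripper_force: 0.0
```

Request:
jog_arm:
  plan: "0 0 0 0 0 0.2 255;0 0 0 0 0 0.2 255;0 0 0 0 0 0 255;0 0 0 0 0 0 255"

```text
time_s: 6.05
position: [0.6494, 0.203, 0.0392]
tool_rot: [[-0.99, -0.141, 0.001], [-0.141, 0.99, 0.0], [-0.001, -0.0, -1.0]]
ft_force: [0.5, -0.1, 1.6]
grip_width: 0.0001
gripper_force: 1.0
```

Contact. The real tips are at the reported z plus about 0.033. I'll press 7 mm further.

Request:
jog_arm:
  plan: "0 0 0 0 0 0.2 255;0 0 0 0 0 0.2 255;0 0 0 0 0 0.2 255;0 0 0 0 0 0.1 255;0 0 0 0 0 0 255;0 0 0 0 0 0 255"

```text
time_s: 6.55
position: [0.6495, 0.2031, 0.0326]
tool_rot: [[-0.99, -0.141, 0.001], [-0.141, 0.99, 0.0], [-0.001, -0.0, -1.0]]
ft_force: [-2.1, 0.4, 7.3]
grip_width: -0.0001
gripper_force: 3.7
```

Request:
jog_arm:
  plan: "0 0 0 0 0.3 0.05 255;0 0 0 0 0.5 0 255;0 0 0 0 0.5 0 255;0 0 0 0 0.5 0 255;0 0 0 0 0.5 0 255;0 0 0 0 0.5 0 255;0 0 0 0 0.3 0 255;0 0 0 0 0 0 255;0 0 0 0 0 0 255"

```text
time_s: 7.3
position: [0.6454, 0.2333, 0.0326]
tool_rot: [[-0.99, -0.141, 0.002], [-0.141, 0.99, -0.001], [-0.002, -0.001, -1.0]]
ft_force: [-2.3, -1.3, 10.5]
grip_width: -0.0
gripper_force: 4.9
```

Request:
jog_arm:
  plan: "0 0 0 0 0.2 0 255;0 0 0 0 0.2 0 255;0 0 0 0 0.1 0 255;0 0 0 0 0 0 255;0 0 0 0 0 0 255"

```text
time_s: 7.72
position: [0.6453, 0.2372, 0.0326]
tool_rot: [[-0.99, -0.141, 0.003], [-0.141, 0.99, -0.002], [-0.002, -0.002, -1.0]]
ft_force: [0.8, -6.7, 9.3]
grip_width: 0.0003
gripper_force: 4.5
```

Request:
jog_arm:
  plan: "0 0 0 0 -0.1 -0.3 255;0 0 0 0 0 -0.5 255;0 0 0 0 0 -1.5 255;0 0 0 0 0 -3 255;0 0 0 1 0 -3 255;0 0 0 3 0 0 160;0 0 0 3 0 0 160;0 0 0 3 0 0 160;0 0 0 3 0 0 160;0 0 0 0 0 0 160"

```text
time_s: 8.55
position: [0.5099, 0.2191, 0.114]
tool_rot: [[-0.99, -0.142, -0.006], [-0.142, 0.99, -0.001], [0.006, 0.0, -1.0]]
ft_force: [0.1, 0.5, -0.4]
grip_width: 0.0316
gripper_force: 0.0
```

```bash
python3 - <<'E'
from h import *
im=imaging.get_image('top'); P=cloud(im); x,y,z=P[...,0],P[...,1],P[...,2]
a=np.radians(YD); d=P[...,:2]-D; X=np.cos(a)*d[...,0]+np.sin(a)*d[...,1];Y=-np.sin(a)*d[...,0]+np.cos(a)*d[...,1]
m=(z>.080)&(z<.09)&(abs(X+.005)<.02)&(abs(Y)<.08)
n,l,s,c=cv2.connectedComponentsWithStats(m.astype(np.uint8))
for k in range(1,n):
    if s[k,4]>4: print('ear',X[l==k].mean(),Y[l==k].mean(),s[k,4])
im=save('wrist','w3.png')
P1=.1125
rel(dk(-.077,-.1125,.06),YD)
E
```

```text
ear -0.00426739986141083 0.0072227617225669345 22
ear -0.00605827994603171 0.05316668859483492 25
pos [0.515  0.2195 0.1146] yaw 8.14 tilt [-0.0002  0.0001] t 8.65 w 0.0314
rz 0.09 shift cm [ -5.75 -14.73   5.46]
```

View pics/w3.png

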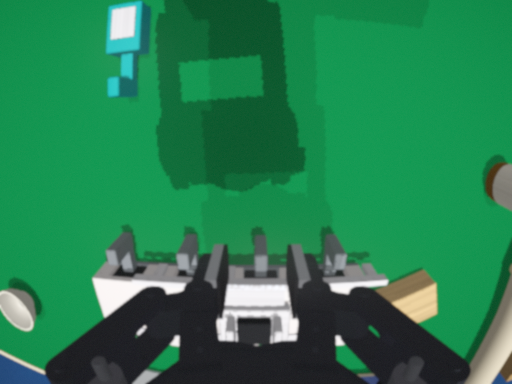

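The gate is open: the ear midpoint has shifted 30 mm. The real packs' fins are in the dock at (122,250), (188,250), (260,250) and (334,250); the turquoise look-alike at (125,45) stays where it is. I'm going to the bay 1 fin.

Request:
jog_arm:
  plan: "0 0 0 -0.9 -2.4 0.5 160;0 0 0 -1 -2.5 1 160;0 0 0 -1 -2.5 1 160;0 0 0 -1 -2.5 1 160;0 0 0 -1 -2.5 1 160;0 0 0 -0.85 -2.33 0.96 160;0 0 0 0 0 0 160;0 0 0 0 0 0 160"

```text
time_s: 9.32
position: [0.5943, 0.0805, 0.0587]
tool_rot: [[-0.99, -0.139, -0.001], [-0.139, 0.99, 0.0], [0.001, 0.0, -1.0]]
ft_force: [-0.5, 1.2, 0.7]
grip_width: 0.0319
gripper_force: 0.0
```

```bash
python3 - <<'E'
from h import *
rel(dk(-.077,-.1125,-.008),YD); im=save('wrist','w4.png')
cv2.imwrite('pics/w4c.png',cv2.resize(im['pixels'][150:330,130:390,::-1],(780,540)))
P=[(-.077,-.1125)]
E
```

```text
pos [0.5943 0.0805 0.0587] yaw 7.99 tilt [-0.0011  0.0002] t 9.3167 w 0.0319
rz -0.06 shift cm [0.16 0.14 6.67]
```

View pics/w4c.png

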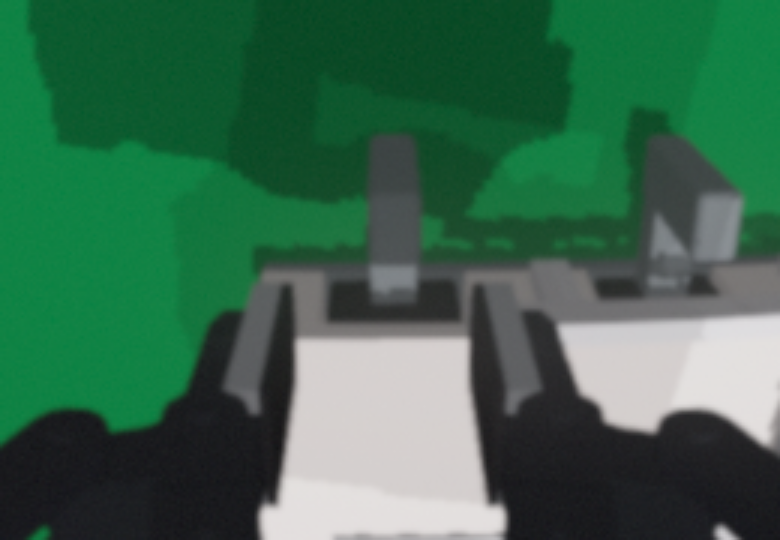

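The fin (crop column 394) sits slightly right of the midpoint between the fingers (column 382), which matches the computed +1.4 mm. I'm descending over it.

Request:
jog_arm:
  plan: "0 0 0 0.16 0.15 0.5 160;0 0 0 0 0 1.2 160;0 0 0 0 0 1.2 160;0 0 0 0 0 1.2 160;0 0 0 0 0 1.2 160;0 0 0 0 0 1.2 160;0 0 0 0 0 0.2 160;0 0 0 0 0 0 160"

```text
time_s: 10.03
position: [0.591, 0.0837, -0.0076]
tool_rot: [[-0.99, -0.142, -0.001], [-0.142, 0.99, 0.0], [0.001, 0.0, -1.0]]
ft_force: [-0.3, 0.0, 0.0]
grip_width: 0.0319
gripper_force: 0.0
```

Request:
jog_arm:
  plan: "0 0 0 0 0 0 255;0 0 0 0 0 0 255;0 0 0 0 0 0 255;0 0 0 0 0 0 255;0 0 0 0 0 0 255;0 0 0 0 0 0 255"
  grip_force: 80

```text
time_s: 10.53
position: [0.5919, 0.0831, -0.0062]
tool_rot: [[-0.99, -0.141, 0.001], [-0.141, 0.99, 0.0], [-0.001, 0.0, -1.0]]
ft_force: [-2.6, 2.5, 5.8]
grip_width: 0.0105
gripper_force: 78.3
```

Request:
jog_arm:
  plan: "0 0 0 0.5 0 -0.05 255;0 0 0 1 0 0 255;0 0 0 1.2 0 0 255;0 0 0 1.2 0 0 255;0 0 0 1.2 0 0 255;0 0 0 1.2 0 0 255;0 0 0 1.2 0 0 255;0 0 0 1 0 0 255;0 0 0 0 0 -1 255;0 0 0 0 0 -1 255"

```text
time_s: 11.37
position: [0.5061, 0.0706, 0.0132]
tool_rot: [[-0.99, -0.141, -0.002], [-0.141, 0.99, -0.0], [0.002, 0.0, -1.0]]
ft_force: [-0.3, -0.3, -1.3]
grip_width: 0.0106
gripper_force: 78.0
```

```bash
cat >> h.py <<'E'
def slot(k,z,dx=-.0375):
    "fin position for compartment k (0..3 from y=-91.5)"
    c,s,a=tray(); print('tray',c,s,a); t=np.radians(a); y=(-.0915,-.0305,.0305,.0915)[k]
    rel(np.array([c[0]+np.cos(t)*dx-np.sin(t)*y,c[1]+np.sin(t)*dx+np.cos(t)*y,z]),a)
E
python3 - <<'E'
from h import *
slot(0,.03); print(env.observe()['ft_force'])
im=save('side','s2.png'); 
cv2.imwrite('pics/s2c.png',cv2.resize(im['pixels'][110:270,160:360,::-1],(750,600)))
E
```

```text
tray [ 0.5084 -0.3071] [0.1183 0.2499] -1.24
pos [0.5076 0.0706 0.0151] yaw 8.11 tilt [ 0.0017 -0.0004] t 11.4167 w 0.0102
rz 9.35 shift cm [  2.85 -46.91  -1.49]
[1.41585892 0.72356451 2.17680218]
```

View pics/s2c.png

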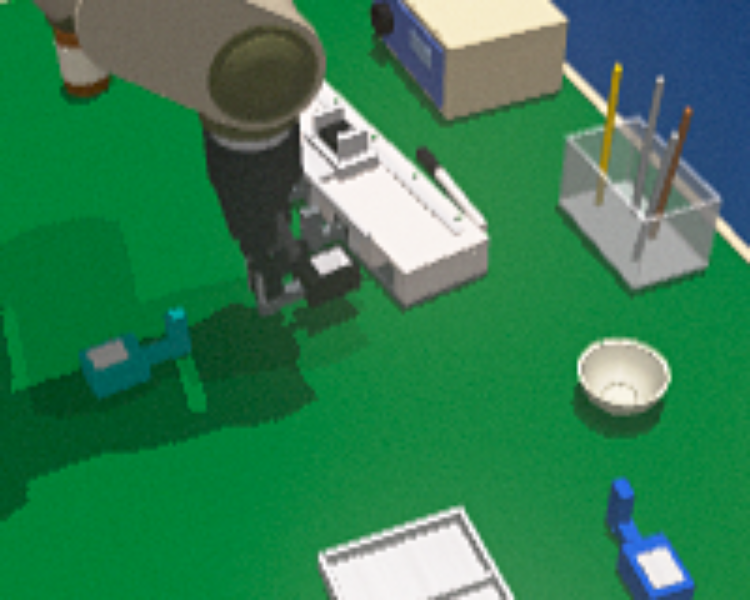

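The black pack is held level, at (325,275) in the crop, clear of the dock. Carrying it to the far compartment.

Request:
jog_arm:
  plan: "0 0 4.7 0 0 -0.3 255;0 0 4.65 0 0 -0.2 255;0 0 0 0.2 -2.9 0 255;0 0 0 0.25 -3.7 0 255;0 0 0 0.25 -3.7 0 255;0 0 0 0.25 -3.7 0 255;0 0 0 0.25 -3.7 0 255;0 0 0 0.25 -3.7 0 255;0 0 0 0.25 -3.7 0 255;0 0 0 0.2 -3.7 0 255"

```text
time_s: 12.3
position: [0.4812, -0.2184, 0.0177]
tool_rot: [[-1.0, 0.022, -0.001], [0.022, 1.0, 0.0], [0.001, 0.0, -1.0]]
ft_force: [1.0, 0.8, -0.9]
grip_width: 0.0105
gripper_force: 81.3
```

Request:
jog_arm:
  plan: "0 0 0 0.25 -3.7 0 255;0 0 0 0.25 -3.7 0 255;0 0 0 0.25 -3.7 0 255;0 0 0 0.25 -3.7 0 255;0 0 0 0.2 -3.3 0 255;0 0 0 0 0 0 255;0 0 0 0 0 0 255;0 0 0 0 0 0 255"

```text
time_s: 12.97
position: [0.4659, -0.3965, 0.0175]
tool_rot: [[-1.0, 0.022, -0.001], [0.022, 1.0, 0.002], [0.001, 0.002, -1.0]]
ft_force: [0.5, 0.7, -1.7]
grip_width: 0.0106
gripper_force: 81.5
```

```bash
python3 - <<'E'
from h import *
slot(0,-.006); print(env.observe()['ft_force'])
im=save('side','s3.png'); 
cv2.imwrite('pics/s3c.png',cv2.resize(im['pixels'][200:380,190:430,::-1],(800,600)))
E
```

```text
tray [ 0.5101 -0.3077] [0.1152 0.2507] -1.34
pos [ 0.4662 -0.3961  0.0177] yaw -1.19 tilt [-0.001   0.0013] t 13.0167 w 0.0106
rz 0.15 shift cm [-0.44 -0.21  2.37]
[ 0.26523989  1.03810509 -1.97077029]
```

View pics/s3c.png

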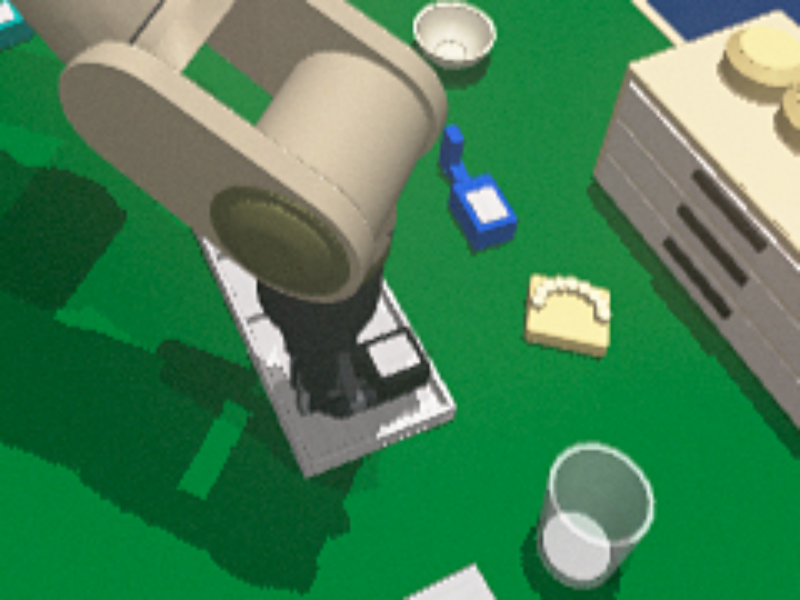

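The pack is above the end compartment, body at (395,360) inside the walls. Lowering.

Request:
jog_arm:
  plan: "0 0 0 -0.25 -0.18 0.4 255;0 0 0 0 0 0.6 255;0 0 0 0 0 0.6 255;0 0 0 0 0 0.4 255;0 0 0 0 0 0.2 255;0 0 0 0 0 0.2 255;0 0 0 0 0 0 255;0 0 0 0 0 0 255"

```text
time_s: 13.73
position: [0.4688, -0.3993, -0.0057]
tool_rot: [[-1.0, 0.021, 0.0], [0.021, 1.0, -0.0], [-0.0, -0.0, -1.0]]
ft_force: [0.8, -0.1, -0.7]
grip_width: 0.0104
gripper_force: 81.5
```

Request:
jog_arm:
  plan: "0 0 0 0 0 0.1 255;0 0 0 0 0 0.1 255;0 0 0 0 0 0 255;0 0 0 0 0 0 255"

```text
time_s: 14.07
position: [0.4689, -0.3995, -0.0071]
tool_rot: [[-1.0, 0.021, 0.0], [0.021, 1.0, -0.001], [-0.0, -0.001, -1.0]]
ft_force: [-1.9, 0.6, 4.5]
grip_width: 0.0105
gripper_force: 82.2
```

Contact with the floor. Opening, then lifting.

Request:
jog_arm:
  plan: "0 0 0 0 0 0 160;0 0 0 0 0 0 160;0 0 0 0 0 0 160;0 0 0 0 0 0 160;0 0 0 0 0 -1 160;0 0 0 0 0 -2 160;0 0 0 0 0 -2 160;0 0 0 0 0 -2 160;0 0 0 0 0 0 160"

```text
time_s: 14.82
position: [0.4702, -0.4008, 0.067]
tool_rot: [[-1.0, 0.021, 0.005], [0.021, 1.0, -0.006], [-0.005, -0.006, -1.0]]
ft_force: [0.6, -0.2, 0.7]
grip_width: 0.0323
gripper_force: 0.0
```

```bash
python3 - <<'E'
from h import *
im=save('wrist','w5.png'); rel(dk(-.077,-.0375,.06),YD)
im=imaging.get_image('side'); P=cloud(im); x,y,z=P[...,0],P[...,1],P[...,2]
m=(im['pixels'].max(-1)<75)&(x>.48)&(x<.6)&(y<-.35)&(y>-.47)&(z<.045); print(m.sum(),P[m].mean(0),np.percentile(z[m],[5,50,95]))
E
```

```text
pos [ 0.4696 -0.4001  0.0649] yaw -1.23 tilt [ 0.0029 -0.0037] t 14.8667 w 0.0317
rz -9.28 shift cm [-18.92  53.48   0.49]
243 [ 0.51861566 -0.41424448  0.0223506 ] [-0.00165039  0.02688231  0.03353479]
```

View pics/w5.png

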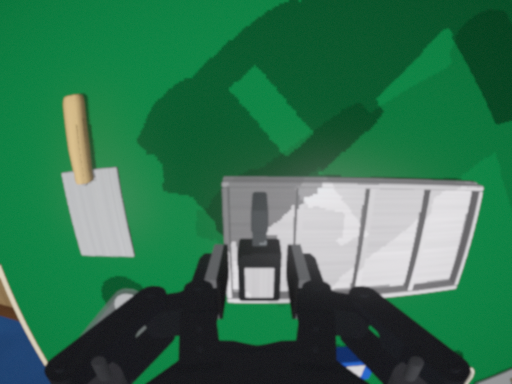

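Pack 1 lies flat in the end compartment (body (260,265), fin (260,205)). Next, pack 2.

Request:
jog_arm:
  plan: "0 0 -4.6 0 0 0 160;0 0 -4.7 0 0 0 160;0 0 0 -1.26 3.5 0 160;0 0 0 -1.26 3.56 0 160;0 0 0 -1.26 3.56 0 160;0 0 0 -1.26 3.56 0 160;0 0 0 -1.26 3.56 0 160;0 0 0 -1.26 3.56 0 160;0 0 0 -1.26 3.56 0 160;0 0 0 -1.26 3.56 0 160"

```text
time_s: 15.75
position: [0.5281, -0.1017, 0.0614]
tool_rot: [[-0.99, -0.14, -0.002], [-0.14, 0.99, 0.001], [0.002, 0.001, -1.0]]
ft_force: [0.5, 0.2, -0.5]
grip_width: 0.0317
gripper_force: 0.0
```

Request:
jog_arm:
  plan: "0 0 0 -1.26 3.56 0 160;0 0 0 -1.26 3.56 0 160;0 0 0 -1.26 3.56 0 160;0 0 0 -1.26 3.56 0 160;0 0 0 -1.26 3.56 0 160;0 0 0 -1.26 3.56 0 160;0 0 0 -1.26 3.56 0 160;0 0 0 0 0 0.5 160;0 0 0 0 0 0 160;0 0 0 0 0 0 160"

```text
time_s: 16.58
position: [0.5802, 0.155, 0.0562]
tool_rot: [[-0.99, -0.141, -0.003], [-0.141, 0.99, -0.0], [0.003, -0.0, -1.0]]
ft_force: [0.0, 1.7, -0.2]
grip_width: 0.0318
gripper_force: 0.0
```

```bash
python3 - <<'E'
from h import *
rel(dk(-.077,-.0375,-.008),YD)
E
```

```text
pos [0.5802 0.155  0.0562] yaw 8.08 tilt [-0.0025 -0.0004] t 16.5833 w 0.0318
rz 0.03 shift cm [-0.19  0.06  6.42]
```

Request:
jog_arm:
  plan: "0 0 0 -0.15 0.06 0.4 160;0 0 0 0 0 1.2 160;0 0 0 0 0 1.2 160;0 0 0 0 0 1.2 160;0 0 0 0 0 1.2 160;0 0 0 0 0 1 160;0 0 0 0 0 0.2 160;0 0 0 0 0 0 160"

```text
time_s: 17.25
position: [0.5822, 0.1555, -0.0073]
tool_rot: [[-0.99, -0.139, -0.001], [-0.139, 0.99, -0.0], [0.001, 0.0, -1.0]]
ft_force: [0.6, -0.6, 0.5]
grip_width: 0.032
gripper_force: 0.0
```

Request:
jog_arm:
  plan: "0 0 0 0 0 0 255;0 0 0 0 0 0 255;0 0 0 0 0 0 255;0 0 0 0 0 0 255;0 0 0 0 0 0 255;0 0 0 0 0 0 255"
  grip_force: 80

```text
time_s: 17.75
position: [0.5829, 0.1561, -0.0059]
tool_rot: [[-0.99, -0.14, 0.001], [-0.14, 0.99, -0.0], [-0.001, -0.0, -1.0]]
ft_force: [-0.8, -2.1, 6.5]
grip_width: 0.0103
gripper_force: 78.5
```

Request:
jog_arm:
  plan: "0 0 0 0.5 0 -0.05 255;0 0 0 1 0 0 255;0 0 0 1.2 0 0 255;0 0 0 1.2 0 0 255;0 0 0 1.2 0 0 255;0 0 0 1.2 0 0 255;0 0 0 1.2 0 0 255;0 0 0 1 0 0 255;0 0 0 0 0 -1.2 255;0 0 0 0 0 -1.2 255"

```text
time_s: 18.58
position: [0.4965, 0.1444, 0.0174]
tool_rot: [[-0.99, -0.141, -0.003], [-0.141, 0.99, 0.0], [0.003, 0.001, -1.0]]
ft_force: [0.4, -0.2, -1.0]
grip_width: 0.01
gripper_force: 78.0
```

```bash
python3 - <<'E'
from h import *
slot(1,.02); print(env.observe()['ft_force'])
E
```

```text
tray [ 0.5085 -0.3072] [0.1183 0.2507] -1.25
pos [0.4983 0.1445 0.0198] yaw 8.09 tilt [0.0014 0.0004] t 18.6333 w 0.0103
rz 9.34 shift cm [ 1.740e+00 -4.819e+01 -2.000e-02]
[0.82614495 0.80395977 1.17443153]
```

Request:
jog_arm:
  plan: "0 0 4.7 0 0 0 255;0 0 4.65 0 0 0 255;0 0 0 0.05 -3 0 255;0 0 0 0.13 -3.48 0 255;0 0 0 0.13 -3.48 0 255;0 0 0 0.13 -3.48 0 255;0 0 0 0.13 -3.48 0 255;0 0 0 0.13 -3.48 0 255;0 0 0 0.13 -3.48 0 255;0 0 0 0.13 -3.48 0 255"

```text
time_s: 19.47
position: [0.4817, -0.1303, 0.0173]
tool_rot: [[-1.0, 0.022, -0.001], [0.022, 1.0, 0.001], [0.001, 0.001, -1.0]]
ft_force: [1.5, 0.5, -0.6]
grip_width: 0.0103
gripper_force: 78.2
```

Request:
jog_arm:
  plan: "0 0 0 0.13 -3.48 0 255;0 0 0 0.13 -3.48 0 255;0 0 0 0.13 -3.48 0 255;0 0 0 0.13 -3.48 0 255;0 0 0 0.13 -3.48 0 255;0 0 0 0.13 -3.48 0 255;0 0 0 0 0 0 255;0 0 0 0 0 0 255;0 0 0 0 0 0 255"

```text
time_s: 20.22
position: [0.4697, -0.3366, 0.0171]
tool_rot: [[-1.0, 0.022, -0.001], [0.022, 1.0, 0.002], [0.001, 0.002, -1.0]]
ft_force: [0.9, 0.2, -1.3]
grip_width: 0.0105
gripper_force: 78.2
```

```bash
cat >> h.py <<'E'
def held(k):
    "rel to compartment k with side-view check of the held pack: dark points near the TCP, tray points from both cameras"
    slot(k,-.0085); s=env.observe(); p=s['position']; im=imaging.get_image('side'); P=cloud(im); x,y,z=P[...,0],P[...,1],P[...,2]
    m=(im['pixels'].max(-1)<75)&(x>p[0]+.03)&(x<p[0]+.1)&(abs(y-p[1])<.03)&(z<.07)&(z>.003)
    print('ft',s['ft_force'].round(1),'dark',m.sum(),'z',np.percentile(z[m],[2,50,98]).round(3) if m.any() else '', 'x',np.percentile(x[m]-p[0],[2,98]).round(3),'y',np.percentile(y[m]-p[1],[2,98]).round(3))
E
python3 - <<'E'
from h import *
held(1)
E
```

```text
tray [ 0.5101 -0.3067] [0.1146 0.249 ] -1.13
pos [ 0.4699 -0.3362  0.0173] yaw -1.24 tilt [-0.001   0.0014] t 20.2667 w 0.0106
rz -0.11 shift cm [-0.21 -0.02  2.58]
ft [ 0.4  0.3 -0.8] dark 188 z [0.033 0.054 0.058] x [0.033 0.08 ] y [-0.02   0.015]
```

Request:
jog_arm:
  plan: "0 0 0 -0.06 -0.06 0.4 255;0 0 0 0 0 0.6 255;0 0 0 0 0 0.6 255;0 0 0 0 0 0.4 255;0 0 0 0 0 0.2 255;0 0 0 0 0 0.2 255;0 0 0 0 0 0.1 255;0 0 0 0 0 0 255;0 0 0 0 0 0 255"

```text
time_s: 21.07
position: [0.4707, -0.3382, -0.0068]
tool_rot: [[-1.0, 0.022, 0.0], [0.022, 1.0, -0.0], [-0.0, -0.0, -1.0]]
ft_force: [-3.0, 2.6, 4.4]
grip_width: 0.0102
gripper_force: 78.8
```

Request:
jog_arm:
  plan: "0 0 0 0 0 0 160;0 0 0 0 0 0 160;0 0 0 0 0 0 160;0 0 0 0 0 0 160;0 0 0 0 0 -1 160;0 0 0 0 0 -2 160;0 0 0 0 0 -2 160;0 0 0 0 0 -2 160;0 0 0 0 0 0 160"

```text
time_s: 21.82
position: [0.4721, -0.3397, 0.0673]
tool_rot: [[-1.0, 0.022, 0.005], [0.022, 1.0, -0.005], [-0.005, -0.005, -1.0]]
ft_force: [-0.1, -0.8, -0.1]
grip_width: 0.0321
gripper_force: 0.0
```

```bash
python3 - <<'E'
from h import *
save('wrist','w6.png'); rel(dk(-.077,.0375,.06),YD)
E
```

```text
pos [ 0.4715 -0.3391  0.0653] yaw -1.28 tilt [ 0.0032 -0.0034] t 21.8667 w 0.0319
rz -9.33 shift cm [-17.87  54.96   0.53]
```

Request:
jog_arm:
  plan: "0 0 -4.6 0 0 0 160;0 0 -4.7 0 0 0 160;0 0 0 -1.2 3.66 0 160;0 0 0 -1.2 3.66 0 160;0 0 0 -1.2 3.66 0 160;0 0 0 -1.2 3.66 0 160;0 0 0 -1.2 3.66 0 160;0 0 0 -1.2 3.66 0 160;0 0 0 -1.2 3.66 0 160;0 0 0 -1.2 3.66 0 160"

```text
time_s: 22.7
position: [0.5245, -0.0329, 0.0623]
tool_rot: [[-0.99, -0.139, -0.001], [-0.139, 0.99, 0.0], [0.001, 0.001, -1.0]]
ft_force: [1.2, -0.3, -0.5]
grip_width: 0.032
gripper_force: 0.0
```

Request:
jog_arm:
  plan: "0 0 0 -1.2 3.66 0 160;0 0 0 -1.2 3.66 0 160;0 0 0 -1.2 3.66 0 160;0 0 0 -1.2 3.66 0 160;0 0 0 -1.2 3.66 0 160;0 0 0 -1.2 3.66 0 160;0 0 0 -1.2 3.66 0 160;0 0 0 0 0 0.5 160;0 0 0 0 0 0 160;0 0 0 0 0 0 160"

```text
time_s: 23.53
position: [0.5716, 0.2301, 0.0569]
tool_rot: [[-0.99, -0.14, -0.002], [-0.14, 0.99, -0.001], [0.002, -0.0, -1.0]]
ft_force: [0.4, -1.1, 0.3]
grip_width: 0.0318
gripper_force: 0.0
```

```bash
python3 - <<'E'
from h import *
rel(dk(-.077,.0375,-.008),YD)
E
```

```text
pos [0.5716 0.2301 0.0569] yaw 8.03 tilt [-0.0022 -0.0007] t 23.5333 w 0.0318
rz -0.02 shift cm [0.01 0.01 6.49]
```

Request:
jog_arm:
  plan: "0 0 0 0 0 0.4 160;0 0 0 0 0 1.2 160;0 0 0 0 0 1.2 160;0 0 0 0 0 1.2 160;0 0 0 0 0 1.2 160;0 0 0 0 0 1 160;0 0 0 0 0 0.3 160;0 0 0 0 0 0 160"

```text
time_s: 24.2
position: [0.572, 0.2297, -0.0079]
tool_rot: [[-0.99, -0.138, -0.002], [-0.138, 0.99, -0.0], [0.002, -0.0, -1.0]]
ft_force: [-1.2, 0.1, -0.3]
grip_width: 0.0318
gripper_force: 0.0
```

Request:
jog_arm:
  plan: "0 0 0 0 0 0 255;0 0 0 0 0 0 255;0 0 0 0 0 0 255;0 0 0 0 0 0 255;0 0 0 0 0 0 255;0 0 0 0 0 0 255"
  grip_force: 80

```text
time_s: 24.7
position: [0.5727, 0.2304, -0.0064]
tool_rot: [[-0.99, -0.14, 0.001], [-0.14, 0.99, -0.0], [-0.001, -0.0, -1.0]]
ft_force: [-0.6, -0.6, 5.8]
grip_width: 0.0106
gripper_force: 78.4
```

Request:
jog_arm:
  plan: "0 0 0 0.5 0 -0.05 255;0 0 0 1 0 0 255;0 0 0 1.2 0 0 255;0 0 0 1.2 0 0 255;0 0 0 1.2 0 0 255;0 0 0 1.2 0 0 255;0 0 0 1.2 0 0 255;0 0 0 1 0 0 255;0 0 0 0 0 -1.2 255;0 0 0 0 0 -1.2 255"

```text
time_s: 25.53
position: [0.4863, 0.2186, 0.0168]
tool_rot: [[-0.99, -0.14, -0.003], [-0.14, 0.99, -0.0], [0.003, 0.0, -1.0]]
ft_force: [1.3, -0.2, -0.9]
grip_width: 0.0105
gripper_force: 78.0
```

```bash
python3 - <<'E'
from h import *
held(2)
E
```

```text
tray [ 0.5081 -0.3168] [0.1179 0.2514] -1.13
pos [0.4881 0.219  0.0193] yaw 8.04 tilt [0.0014 0.0005] t 25.5833 w 0.0104
rz 9.17 shift cm [  0.7  -50.48   2.78]
ft [1.  1.8 1.3] dark 122 z [0.035 0.052 0.06 ] x [0.031 0.081] y [-0.014  0.02 ]
```

The tray has moved about 10 mm in -y, and I'm measuring it fresh each time anyway. Carrying pack 3.

Request:
jog_arm:
  plan: "0 0 4.6 0 0 0 255;0 0 4.6 0 0 0 255;0 0 0 0.04 -3.3 0 255;0 0 0 0.04 -3.37 0 255;0 0 0 0.05 -3.37 0 255;0 0 0 0.05 -3.37 0 255;0 0 0 0.05 -3.37 0 255;0 0 0 0.05 -3.37 0 255;0 0 0 0.05 -3.37 0 255;0 0 0 0.05 -3.37 0 255"

```text
time_s: 26.47
position: [0.4779, -0.0514, 0.0166]
tool_rot: [[-1.0, 0.021, -0.001], [0.021, 1.0, 0.001], [0.001, 0.001, -1.0]]
ft_force: [0.9, 1.3, -1.3]
grip_width: 0.0103
gripper_force: 78.2
```

Request:
jog_arm:
  plan: "0 0 0 0.05 -3.37 0 255;0 0 0 0.05 -3.37 0 255;0 0 0 0.05 -3.37 0 255;0 0 0 0.05 -3.37 0 255;0 0 0 0.05 -3.37 0 255;0 0 0 0.05 -3.37 0 255;0 0 0 0.05 -3.37 0 255;0 0 0 0 0 0 255;0 0 0 0 0 0 255;0 0 0 0 0 0 255"

```text
time_s: 27.3
position: [0.4699, -0.2848, 0.0164]
tool_rot: [[-1.0, 0.021, -0.001], [0.021, 1.0, 0.002], [0.002, 0.002, -1.0]]
ft_force: [0.2, 0.3, -1.3]
grip_width: 0.0105
gripper_force: 78.3
```

```bash
python3 - <<'E'
from h import *
held(2)
im=imaging.get_image('side'); save('top','t5.png'); cv2.imwrite('pics/s4c.png',cv2.resize(im['pixels'][200:380,190:430,::-1],(800,600)))
E
```

```text
tray [ 0.5087 -0.3164] [0.1179 0.2512] -0.74
pos [ 0.4701 -0.2844  0.0167] yaw -1.13 tilt [-0.0012  0.0014] t 27.35 w 0.0105
rz -0.39 shift cm [-0.15 -0.1   2.52]
ft [ 0.5 -0.3 -1.9] dark 185 z [0.032 0.054 0.058] x [0.032 0.08 ] y [-0.02   0.015]
```

View pics/s4c.png

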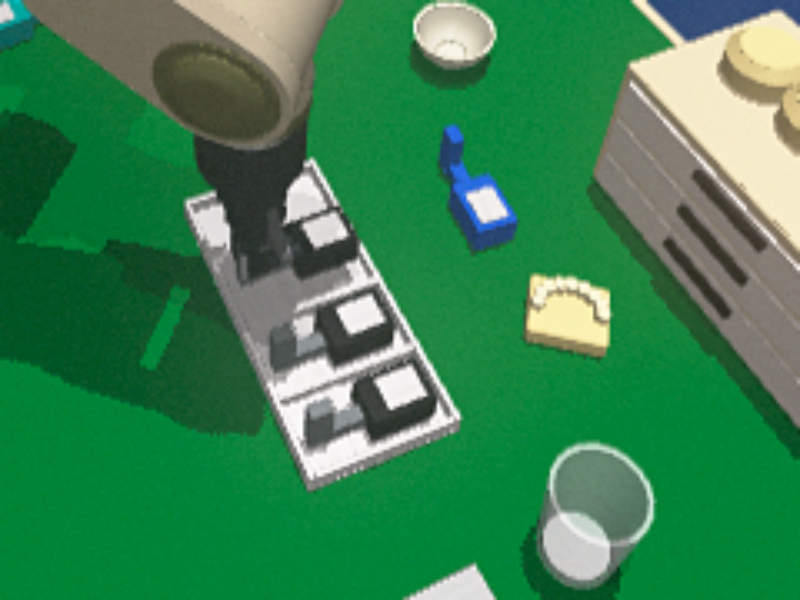

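Packs 1 and 2 lie properly in their compartments (fins at (320,420) and (285,345)), and pack 3 hangs over the third one at (320,240). Lowering.

Request:
jog_arm:
  plan: "0 0 0 -0.1 -0.1 0.4 255;0 0 0 0 0 0.6 255;0 0 0 0 0 0.6 255;0 0 0 0 0 0.4 255;0 0 0 0 0 0.2 255;0 0 0 0 0 0.2 255;0 0 0 0 0 0 255;0 0 0 0 0 0 255"

```text
time_s: 28.17
position: [0.4715, -0.287, -0.0066]
tool_rot: [[-1.0, 0.021, 0.0], [0.021, 1.0, -0.0], [-0.0, -0.0, -1.0]]
ft_force: [0.1, -0.8, -2.3]
grip_width: 0.0107
gripper_force: 78.5
```

Request:
jog_arm:
  plan: "0 0 0 0 0 0.1 255;0 0 0 0 0 0.05 255;0 0 0 0 0 0 255;0 0 0 0 0 0 255"

```text
time_s: 28.5
position: [0.4716, -0.2871, -0.0073]
tool_rot: [[-1.0, 0.021, 0.001], [0.021, 1.0, -0.001], [-0.001, -0.001, -1.0]]
ft_force: [-1.3, 1.6, 5.8]
grip_width: 0.0107
gripper_force: 79.6
```

Request:
jog_arm:
  plan: "0 0 0 0 0 0 160;0 0 0 0 0 0 160;0 0 0 0 0 0 160;0 0 0 0 0 0 160;0 0 0 0 0 -1 160;0 0 0 0 0 -2 160;0 0 0 0 0 -2 160;0 0 0 0 0 -2 160;0 0 0 0 0 0 160"

```text
time_s: 29.25
position: [0.473, -0.2882, 0.0661]
tool_rot: [[-1.0, 0.02, 0.005], [0.02, 1.0, -0.005], [-0.005, -0.005, -1.0]]
ft_force: [0.5, -1.1, 0.5]
grip_width: 0.0314
gripper_force: 0.0
```

```bash
python3 - <<'E'
from h import *
rel(dk(-.077,.1125,.06),YD)
E
```

```text
pos [ 0.473  -0.2882  0.0661] yaw -1.17 tilt [ 0.0052 -0.0049] t 29.25 w 0.0314
rz -9.22 shift cm [-17.01  57.45   0.61]
```

Request:
jog_arm:
  plan: "0 0 -4.6 0 0 0 160;0 0 -4.6 0 0 0 160;0 0 0 -1.07 3.58 0 160;0 0 0 -1.07 3.58 0 160;0 0 0 -1.07 3.58 0 160;0 0 0 -1.07 3.58 0 160;0 0 0 -1.07 3.58 0 160;0 0 0 -1.07 3.58 0 160;0 0 0 -1.07 3.58 0 160;0 0 0 -1.07 3.58 0 160"

```text
time_s: 30.08
position: [0.5161, 0.0105, 0.0619]
tool_rot: [[-0.99, -0.139, -0.0], [-0.139, 0.99, 0.0], [0.0, 0.0, -1.0]]
ft_force: [0.3, 0.3, 0.6]
grip_width: 0.032
gripper_force: 0.0
```

Request:
jog_arm:
  plan: "0 0 0 -1.07 3.58 0 160;0 0 0 -1.07 3.58 0 160;0 0 0 -1.07 3.58 0 160;0 0 0 -1.07 3.58 0 160;0 0 0 -1.07 3.58 0 160;0 0 0 -1.07 3.58 0 160;0 0 0 -1.07 3.58 0 160;0 0 0 -1.07 3.58 0.5 160;0 0 0 0 0 0 160;0 0 0 0 0 0 160"

```text
time_s: 30.92
position: [0.5604, 0.3057, 0.056]
tool_rot: [[-0.99, -0.142, -0.001], [-0.142, 0.99, -0.0], [0.001, -0.0, -1.0]]
ft_force: [0.3, -0.4, -0.2]
grip_width: 0.0318
gripper_force: 0.0
```

```bash
python3 - <<'E'
from h import *
rel(dk(-.077,.1125,-.008),YD)
E
```

```text
pos [0.5604 0.3057 0.056 ] yaw 8.19 tilt [-0.001  -0.0004] t 30.9167 w 0.0318
rz 0.14 shift cm [-0.04 -0.14  6.4 ]
```

Request:
jog_arm:
  plan: "0 0 0 0 -0.12 0.4 160;0 0 0 0 0 1.2 160;0 0 0 0 0 1.2 160;0 0 0 0 0 1.2 160;0 0 0 0 0 1.2 160;0 0 0 0 0 1 160;0 0 0 0 0 0.2 160;0 0 0 0 0 0 160"

```text
time_s: 31.58
position: [0.561, 0.3024, -0.0078]
tool_rot: [[-0.99, -0.139, -0.001], [-0.139, 0.99, -0.0], [0.001, -0.0, -1.0]]
ft_force: [-0.4, 0.9, 0.3]
grip_width: 0.0319
gripper_force: 0.0
```

Request:
jog_arm:
  plan: "0 0 0 0 0 0 255;0 0 0 0 0 0 255;0 0 0 0 0 0 255;0 0 0 0 0 0 255;0 0 0 0 0 0 255;0 0 0 0 0 0 255"
  grip_force: 80

```text
time_s: 32.08
position: [0.5618, 0.3036, -0.0064]
tool_rot: [[-0.99, -0.14, 0.002], [-0.14, 0.99, 0.001], [-0.002, 0.001, -1.0]]
ft_force: [1.0, 4.4, 4.3]
grip_width: 0.0103
gripper_force: 78.8
```

Request:
jog_arm:
  plan: "0 0 0 0.5 0 -0.05 255;0 0 0 1 0 0 255;0 0 0 1.2 0 0 255;0 0 0 1.2 0 0 255;0 0 0 1.2 0 0 255;0 0 0 1.2 0 0 255;0 0 0 1.2 0 0 255;0 0 0 1 0 0 255;0 0 0 0 0 -1.2 255;0 0 0 0 0 -1.2 255"

```text
time_s: 32.92
position: [0.4755, 0.2902, 0.0168]
tool_rot: [[-0.99, -0.14, -0.004], [-0.14, 0.99, -0.002], [0.004, -0.002, -1.0]]
ft_force: [-0.5, -0.4, -0.2]
grip_width: 0.0104
gripper_force: 78.2
```

```bash
python3 - <<'E'
from h import *
held(3)
E
```

```text
tray [ 0.5081 -0.3167] [0.118  0.2508] -1.12
pos [0.4772 0.2909 0.0195] yaw 8.02 tilt [ 0.0012 -0.0004] t 32.9667 w 0.0105
rz 9.14 shift cm [ -0.52 -51.53   2.8 ]
ft [1.1 0.7 2. ] dark 109 z [0.033 0.051 0.06 ] x [0.031 0.081] y [-0.014  0.02 ]
```

Request:
jog_arm:
  plan: "0 0 4.6 0 0 0 255;0 0 4.6 0 0 0 255;0 0 0 -0.03 -3.43 0 255;0 0 0 -0.03 -3.43 0 255;0 0 0 -0.03 -3.43 0 255;0 0 0 -0.03 -3.43 0 255;0 0 0 -0.03 -3.43 0 255;0 0 0 -0.03 -3.43 0 255;0 0 0 -0.03 -3.43 0 255;0 0 0 -0.03 -3.43 0 255"

```text
time_s: 33.85
position: [0.4728, 0.015, 0.0166]
tool_rot: [[-1.0, 0.021, -0.002], [0.021, 1.0, -0.0], [0.002, -0.0, -1.0]]
ft_force: [1.1, 0.3, -1.1]
grip_width: 0.0106
gripper_force: 78.4
```

Request:
jog_arm:
  plan: "0 0 0 -0.03 -3.43 0 255;0 0 0 -0.03 -3.43 0 255;0 0 0 -0.03 -3.43 0 255;0 0 0 -0.03 -3.43 0 255;0 0 0 -0.03 -3.43 0 255;0 0 0 -0.03 -3.43 0 255;0 0 0 -0.03 -3.4 0 255;0 0 0 0 0 0 255;0 0 0 0 0 0 255;0 0 0 0 0 0 255"

```text
time_s: 34.68
position: [0.4702, -0.2224, 0.0166]
tool_rot: [[-1.0, 0.021, -0.002], [0.021, 1.0, 0.001], [0.002, 0.001, -1.0]]
ft_force: [-1.1, -0.3, -0.9]
grip_width: 0.0105
gripper_force: 78.3
```

```bash
python3 - <<'E'
from h import *
held(3)
E
```

```text
tray [ 0.508  -0.3165] [0.1178 0.2509] -1.11
pos [ 0.4704 -0.222   0.0168] yaw -1.15 tilt [-0.0016  0.0011] t 34.7333 w 0.0106
rz -0.04 shift cm [-0.2  -0.23  2.53]
ft [ 0.6  0.4 -1.4] dark 181 z [0.032 0.053 0.058] x [0.032 0.081] y [-0.019  0.016]
```

Request:
jog_arm:
  plan: "0 0 0 -0.15 -0.2 0.4 255;0 0 0 0 0 0.6 255;0 0 0 0 0 0.6 255;0 0 0 0 0 0.4 255;0 0 0 0 0 0.2 255;0 0 0 0 0 0.2 255;0 0 0 0 0 0.1 255;0 0 0 0 0 0 255;0 0 0 0 0 0 255"

```text
time_s: 35.53
position: [0.4724, -0.225, -0.0073]
tool_rot: [[-1.0, 0.02, 0.0], [0.02, 1.0, -0.0], [-0.0, -0.0, -1.0]]
ft_force: [-2.6, 2.5, 5.2]
grip_width: 0.0105
gripper_force: 79.1
```

Request:
jog_arm:
  plan: "0 0 0 0 0 0 160;0 0 0 0 0 0 160;0 0 0 0 0 0 160;0 0 0 0 0 0 160;0 0 0 0 0 -1 160;0 0 0 0 0 -2.5 160;0 0 0 0 0 -2.5 160;0 0 0 0 0 -2.5 160;0 0 0 0 0 0 160;0 0 0 0 0 0 160"

```text
time_s: 36.37
position: [0.473, -0.2255, 0.0789]
tool_rot: [[-1.0, 0.021, 0.003], [0.021, 1.0, -0.002], [-0.003, -0.002, -1.0]]
ft_force: [-0.0, -0.6, -1.1]
grip_width: 0.0319
gripper_force: 0.0
```

```bash
python3 - <<'E'
from h import *
rel(dk(-.005,.0302,.08),YD)
im=save('side','s5.png'); cv2.imwrite('pics/s5c.png',cv2.resize(im['pixels'][130:370,190:430,::-1],(600,600)))
E
```

```text
pos [ 0.473  -0.2255  0.0789] yaw -1.18 tilt [ 0.0026 -0.0021] t 36.3667 w 0.0319
rz -9.23 shift cm [-23.34  43.    -0.11]
```

View pics/s5c.png

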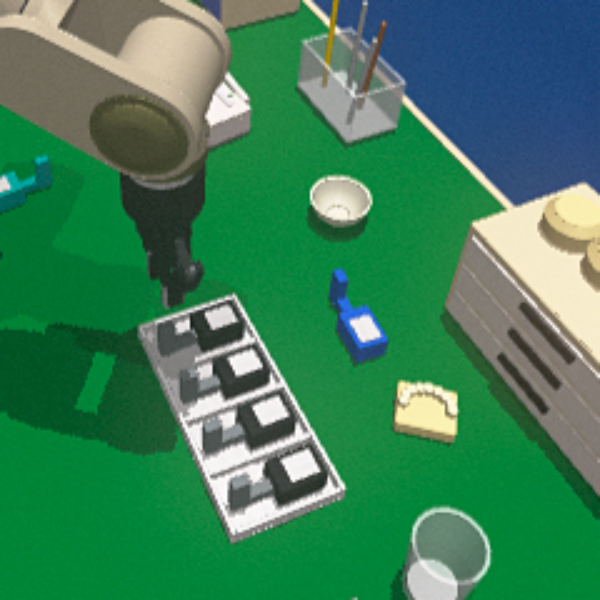

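All four packs lie flat in separate compartments with fins up (fins at (178,335), (192,383), (212,433) and (240,490)). Now back to the thumb release with the fingers shut.

Request:
jog_arm:
  plan: "0 0 -4.6 0 0 -1 255;0 0 -4.6 0 0 -1 255;0 0 0 -1.66 3.07 0 255;0 0 0 -1.66 3.07 0 255;0 0 0 -1.66 3.07 0 255;0 0 0 -1.66 3.07 0 255;0 0 0 -1.66 3.07 0 255;0 0 0 -1.66 3.07 0 255;0 0 0 -1.66 3.07 0 255;0 0 0 -1.66 3.07 0 255"
  grip_force: 40

```text
time_s: 37.25
position: [0.5693, 0.0385, 0.0961]
tool_rot: [[-0.99, -0.14, -0.002], [-0.14, 0.99, 0.0], [0.002, 0.001, -1.0]]
ft_force: [0.1, 0.1, 0.0]
grip_width: 0.0001
gripper_force: 0.0
```

Request:
jog_arm:
  plan: "0 0 0 -1.66 3.07 0 255;0 0 0 -1.66 3.07 0 255;0 0 0 -1.66 3.07 0 255;0 0 0 -1.66 3.07 0 255;0 0 0 -1.66 3.07 0 255;0 0 0 -1.66 3.07 0 255;0 0 0 0 0 1 255;0 0 0 0 0 1 255;0 0 0 0 0 0 255;0 0 0 0 0 0 255"

```text
time_s: 38.08
position: [0.6418, 0.2317, 0.0759]
tool_rot: [[-0.99, -0.138, -0.003], [-0.138, 0.99, -0.001], [0.003, -0.0, -1.0]]
ft_force: [-0.3, 0.4, 0.9]
grip_width: -0.0001
gripper_force: 0.0
```

```bash
python3 - <<'E'
from h import *
rel(dk(-.005,.0302,.042),YD)
E
```

```text
pos [0.6418 0.2317 0.0759] yaw 7.96 tilt [-0.0032 -0.0008] t 38.0833 w -0.0001
rz -0.09 shift cm [-0.22  0.1   3.39]
```

Request:
jog_arm:
  plan: "0 0 0 -0.22 0.1 0.5 255;0 0 0 0 0 0.7 255;0 0 0 0 0 0.7 255;0 0 0 0 0 0.7 255;0 0 0 0 0 0.5 255;0 0 0 0 0 0.2 255;0 0 0 0 0 0 255;0 0 0 0 0 0 255"

```text
time_s: 38.75
position: [0.6447, 0.2343, 0.0444]
tool_rot: [[-0.99, -0.14, 0.0], [-0.14, 0.99, 0.0], [-0.0, -0.0, -1.0]]
ft_force: [-0.1, 0.1, 0.6]
grip_width: -0.0002
gripper_force: 0.0
```

Request:
jog_arm:
  plan: "0 0 0 0 0 0.2 255;0 0 0 0 0 0.2 255;0 0 0 0 0 0.2 255;0 0 0 0 0 0.2 255;0 0 0 0 0 0.2 255;0 0 0 0 0 0.1 255;0 0 0 0 0 0 255;0 0 0 0 0 0 255"

```text
time_s: 39.42
position: [0.6448, 0.2343, 0.0338]
tool_rot: [[-0.99, -0.14, 0.001], [-0.14, 0.99, 0.0], [-0.001, 0.0, -1.0]]
ft_force: [-0.2, -0.5, 5.2]
grip_width: 0.0002
gripper_force: 2.8
```

Request:
jog_arm:
  plan: "0 0 0 0 0 0.2 255;0 0 0 0 0 0.05 255;0 0 0 0 -0.3 0 255;0 0 0 0 -0.5 0 255;0 0 0 0 -0.5 0 255;0 0 0 0 -0.5 0 255;0 0 0 0 -0.5 0 255;0 0 0 0 -0.5 0 255;0 0 0 0 -0.3 0 255;0 0 0 0 0 0 255"

```text
time_s: 40.25
position: [0.6493, 0.2042, 0.0326]
tool_rot: [[-0.99, -0.139, 0.002], [-0.139, 0.99, 0.002], [-0.002, 0.002, -1.0]]
ft_force: [-3.9, 2.5, 11.6]
grip_width: 0.0002
gripper_force: 5.9
```

Request:
jog_arm:
  plan: "0 0 0 0 -0.2 0 255;0 0 0 0 -0.2 0 255;0 0 0 0 -0.1 0 255;0 0 0 0 0 0 255;0 0 0 0 0 0 255"

```text
time_s: 40.67
position: [0.6502, 0.2005, 0.0326]
tool_rot: [[-0.99, -0.14, 0.003], [-0.14, 0.99, 0.003], [-0.003, 0.003, -1.0]]
ft_force: [-1.4, 6.9, 10.9]
grip_width: -0.0004
gripper_force: 5.3
```

It has reached the end stop. Lifting off.

Request:
jog_arm:
  plan: "0 0 0 0 0.1 -0.3 255;0 0 0 0 0 -0.5 255;0 0 0 0 0 -1.5 255;0 0 0 0 0 -3 255;0 0 0 1 0 -3 255;0 0 0 3 0 0 255;0 0 0 3 0 0 255;0 0 0 3 0 0 255;0 0 0 3 0 0 255;0 0 0 0 0 0 255"

```text
time_s: 41.5
position: [0.5153, 0.181, 0.1135]
tool_rot: [[-0.99, -0.14, -0.005], [-0.14, 0.99, -0.001], [0.005, -0.0, -1.0]]
ft_force: [1.1, -0.7, -0.2]
grip_width: -0.0003
gripper_force: 0.0
```

```bash
python3 - <<'E'
from h import *
im=imaging.get_image('top'); P=cloud(im); z=P[...,2]
a=np.radians(YD); d=P[...,:2]-D; X=np.cos(a)*d[...,0]+np.sin(a)*d[...,1];Y=-np.sin(a)*d[...,0]+np.cos(a)*d[...,1]
m=(z>.080)&(z<.09)&(abs(X+.005)<.02)&(abs(Y)<.08)
n,l,s,c=cv2.connectedComponentsWithStats(m.astype(np.uint8))
for k in range(1,n):
    if s[k,4]>4: print('ear',X[l==k].mean(),Y[l==k].mean(),s[k,4])
f=(im['pixels'].max(-1)<90)&(abs(X+.005)<.014)&(abs(Y)<.015); print('face z',np.median(z[f]),f.sum())
c,s,t=tray(im); print(c,s,t); t=np.radians(t); d=P[...,:2]-c
U=np.cos(t)*d[...,0]+np.sin(t)*d[...,1];V=-np.sin(t)*d[...,0]+np.cos(t)*d[...,1]
for y in(-.0915,-.0305,.0305,.0915):
    m=(abs(V-y)<.028)&(abs(U)<.054)
    b=m&(z>.025)&(U>-.01); g=m&(z>.042); print(y,'body z',np.percentile(z[b],[5,50,95]).round(4),'U',U[b].mean().round(4),'V',V[b].mean().round(4),'fin',U[g].mean().round(4),V[g].mean().round(4),g.sum())
E
```

```text
ear -0.0027568573699343828 -0.0227355569626472 15
ear -0.005518230801473347 0.02299201884666996 20
face z 0.07018063497241278 69
[ 0.5081 -0.3164] [0.118  0.2503] -1.13
-0.0915 body z [0.0277 0.0325 0.0387] U 0.0204 V -0.0931 fin -0.0353 -0.093 20
-0.0305 body z [0.0268 0.0325 0.0392] U 0.0196 V -0.0309 fin -0.0332 -0.0314 21
0.0305 body z [0.0266 0.0319 0.0372] U 0.0211 V 0.0277 fin -0.0383 0.0289 17
0.0915 body z [0.0271 0.0332 0.038 ] U 0.0214 V 0.0903 fin -0.0369 0.0897 21
```

The gate is shut, the release is up, and all four packs are flat in their compartments. Handing in.

```bash
python3 -c "
from rig import job; print(job.close_job())"
```

```text
the job is handed in; nothing more can be done
None
```

I handed the job in: all four packs lie flat in their own tray compartments with fins up, and the gate is shut with the thumb release up by my last camera check; the hand-in gave no verdict back.

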